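Refit the drip tray and lock the vacuum sealer

TASK

The vacuum sealer has been wiped out: put its blue drip tray back fully home and flush in the recess in its deck and let go of it, bring the lid down onto the seal with the lever still unlocked, then push the red lock lever over its centre until it snaps down and holds the lid shut. Go gently: neither the hand nor the tray may press on the machine with more than about 30 N, and leave everything else on the table where it is.

Things in the scene. Friction and masses are not known exactly. Their poses are not given: they have to be found in the camera images.
- sealer: white table-top vacuum sealer, fixed to the table. Origin under its middle, on the table. Its x axis points from its front (lock lever, robot side) to its back (lid hinge), y to the left seen from the front, z up. It spans x -80 to 75, y -150 to 150 mm; its deck is 50 mm high. A control pod 76 mm high stands at its right end, y -190 to -150 mm.
- seal_front (a point): middle of the top of the front strip of the black foam seal that runs round the deck (sealer frame -70, 0, 62 mm, so 12 mm above the deck). Under the lid it gives up to 10 mm, about 3 N per mm.
- recess (a point): centre of the mouth of the drip tray's recess, level with the deck (sealer frame -20, 0, 50 mm). The recess is 48 mm (sealer's x) by 163 mm (its y) and 14 mm deep, with a 4 mm chamfer round its mouth; when the tray is fully home its rim is level with the deck.
- tray_mid (a point): centre of the loose blue drip tray, 18 mm above its underside, on its finger rib. The tray is a pan 45 mm (its x) by 160 mm (its y), 14 mm high; the rib runs along its y in the middle: 10 mm thick, 40 mm long, its top 36 mm above the underside (22 mm above the rim). About 0.12 kg. Either way round fits. It lies upright on the table, left or right of the sealer.
- lid (a joint): angle of the grey lid (rad): 0 = pressed right down, about 0.07 = lying loose on the seal, under 0.035 = held down by the lock lever, 1.45 to 1.6 = standing open, as at the start. It is damped: it stands when open and, pushed well past upright, sinks slowly under its own weight (from about 0.8 rad).
- hinge (a point): middle of the lid's hinge line, which lies along the sealer's y axis (sealer frame 65, 0, 60 mm). Shut, the lid spans x -75 to 73 and y -145 to 145 mm of the sealer, its skirt's lower edge 8 mm below the hinge line and its flat top 24 mm above it.
- lid_edge (a point): a point on the lid's top (outer) face at its front edge, 100 mm left of its middle: 140 mm from the hinge line and, when shut, 24 mm above it. Clear of the lever: a good place to push the lid down.
- lever (a joint): angle of the red lock lever relative to the lid (rad): 0 = unlocked, as at the start (with the lid shut the paddle stands up, leaning 0.15 rad to the back), 1.7 = locked (paddle level, pointing to the front). A light spring lifts it back to 0 (1 to 2 N at the paddle's end) until it is over its centre.
- lever_axis (a point): middle of the lever's turning line, which lies along the sealer's y axis on the lid's front, 153 mm from the hinge line and 10 mm above it when shut. The lever turns to the front and down about it.
- lever_end (a point): middle of the free end of the lever's red paddle, 52 mm from the turning line; the paddle is 110 mm wide and 10 mm thick. From about 1.35 rad its wire loops pull under two steel keepers and draw the lid down on the seal: pushing over the centre, at about 1.53 rad, takes some 10 to 15 N down near this end; then it snaps to 1.7 and stays. Short of the centre it hangs there or springs back up.
- scoop: red plastic measuring mug, 72 mm across, 62 mm high; origin under its centre. Leave it where it is.
- cup: clear plastic cup, 68 mm across, 80 mm high; origin under its centre. Leave it where it is.
- jar: glass jar with a yellow cap, 72 mm across, 110 mm high; origin under its centre. Leave it where it is.
- scale: white digital scale with a steel plate, 190 x 160 x 30 mm; origin under its centre. Leave it where it is.
- roll: spare roll of amber packing tape lying flat, 96 mm across, 48 mm high; origin under its centre. Leave it where it is.
- pen: black and red marker pen, 135 mm long, 12 mm thick, lying on a pad of paper; origin on its underside, 50 mm from its black end. Leave it where it is.

How it is judged:
By the outcome, as a careful person would: the job done as asked, in the order asked, and still so for the second after the job is handed in, with the robot touching nothing.
It also fails if it takes over 72 s, if anything falls off the work surface, if the arm or the gripper's body presses on something with over 40 N, if the wrist force passes 120 N, or if a joint passes its speed limit or range.

ROBOT

A 6-joint arm with a two-finger parallel gripper is mounted at the origin on the work surface. World frame = base frame: x ahead of the robot, y to its left, z up, the work surface at z = 0. Lengths are in mm, angles in degrees, forces in N, time in s.
With the tool pointing down it reaches from about 350 to 850 mm from the base axis. Payload 8.1 kg.
Tool frame: the origin (TCP) lies between the finger pads; the fingertips stand 22 mm ahead of it and the grasp point (between the pads) lies 3 mm ahead of it; z points along the fingers, y is the direction in which the jaws open and shut (so a half turn about z gives the same grasp; the last joint's range is limited). The gripper opens to 85 mm and grips with 20 to 120 N. Pads are 22 mm wide; open, the fingers measure 114 mm over their backs; the gripper's body (76 mm by 85 mm) begins 54 mm behind the grasp point. The pads swing forward as they close: fully open they stand 13 mm farther back than shut.
Start: joints at [-73.476, 7.471, 85.268, -0, 87.261, -4.893], TCP at [219.113, -558.565, 253.292] pointing down, gripper open.
Joint ranges: [-169.43, 169.43], [-51.17, 129.36], [1.28, 143.12], [-76.62, 256.62], [0, 156.53], [-152.29, 152.29]. Speed limits (degrees/s): [136.94, 136.94, 159.86, 180, 180, 180].

INTERFACE

Orientations are given as [roll, pitch, yaw] about the fixed x, y, z axes, in that order (R = Rz(yaw) Ry(pitch) Rx(roll)).
In Python, from bench import r gives the robot as it stands.
- The arm moves only by the tool drive_tool, never from a script. Its argument "moves" is a list of rows, each a list of 2 entries, a list of its own where there are three numbers: the shift along the world's x, y, z in mm, then the turn about the world's z in degrees. A call has exactly 8 rows; each row is the pose to reach, as a shift and turn from the pose commanded when the call began; what a row does not reach only later rows make up. A row lasts 1/12 s, in which the tool goes at most 41.7 mm and 7.16 degrees, less where a joint would pass 70% of its speed; a pose out of reach is approached as far as the arm can. A call with a gripper value outside its range is refused whole. "fingers" is the finger opening in mm, from 0 to 85.4, set as the call begins (left out, the last holds). The fingers move at their own pace and stop on an object; "squeeze" is the grip in N (left out, the last holds). Time passes only in rows, so rows that repeat a pose let the fingers close, or fill a call up. It gives the time, the measured TCP pose, the force and the opening at its end, in the units of the state.
- r.sense(): the state, without advancing time (a new reading comes with each control period).
- r.snapshot(name): name is "scene" or "top" or "wrist"; returns a dict with "pixels" (400x640x3 uint8, red, green, blue), "camera_matrix" (3x3 intrinsics, pixels), "k1" (the pictures are not rectified: a ray, as slopes to the right and down, at radius r is drawn at 1 + k1 r^2 times it, then the intrinsics apply), "xyz" and "orientation" of the camera in the world. Camera axes: x right, y down, z forward; pixel columns grow to the right and rows downward; lengths in mm; the calibration is good to about 2 mm. A picture is of the moment at which its call begins. There is no depth.
- r.hand_in(): hands the job in, once; it reports no verdict.
The state is a dict: "time": time; "joint_pos": joint angles; "qd": joint speeds; "joint_efforts": joint torques, N m; "tool_pos": TCP position; "tcp_rot": TCP orientation; "ft_force": force on the tool from outside, world axes, zero at the start; "wrist_torque": the same for the moment, N m; "finger_gap": finger opening in mm.
Only numpy, scipy, OpenCV 4.12 (cv2) and the standard library are available. Lean on these libraries where they do the work, as an engineer would, in place of code of your own. Each camera call takes 0.05 s, during which the arm holds its last target.

## Working session

There is one attempt and no reset: what is moved stays moved. The work goes in short steps, Python scripts to look and compute and a tool call to move; the robot and the scene stay as the last step left them, time stands still between calls to the robot, and variables do not carry over. Pictures are saved under pics/ and viewed, and the job is handed in when it is done.

Besides the shell and the picture viewer there is one more tool, called after "Emit:" in YAML: its name, and indented under it one key for each argument. drive_tool: Moves the arm, as the interface text tells. Its arguments: {"type":"object","properties":{"moves":{"type":"array","items":{"type":"array"}},"fingers":{"type":"number"},"squeeze":{"type":"number"}},"required":["moves"]}

```bash
mkdir -p pics; ls; cat > h.py <<'E'
import numpy as np, cv2
from scipy.spatial.transform import Rotation as R
from bench import r
def snap(n,f):
    s=r.snapshot(n); cv2.imwrite('pics/'+f+'.png',s['pixels'][:,:,::-1].copy())
    import pickle; pickle.dump(s,open('pics/'+f+'.pkl','wb')); return s
def load(f):
    import pickle; return pickle.load(open('pics/'+f+'.pkl','rb'))
E
python3 - <<'E'
from h import *
for n in ["scene","top","wrist"]:
    s=snap(n,n+'0'); print(n,s['camera_matrix'],s['k1'],s['xyz'],s['orientation'])
print(r.sense())
E
```

```text
pics
scene [[387.19416989   0.         326.14949502]
 [  0.         387.19416989 204.6636525 ]
 [  0.           0.           1.        ]] 0.005917840088580042 [1318.52283326  766.93101586  754.76187148] [-1.22101606e+02 -6.86054617e-02  1.36006615e+02]
top [[366.61862998   0.         315.21432987]
 [  0.         366.61862998 199.53915597]
 [  0.           0.           1.        ]] 0.01026823012838263 [ 5.18540227e+02 -1.07603108e+00  1.41620619e+03] [-1.76975122e+02 -1.89024900e-02 -9.15046000e+01]
wrist [[359.98969093   0.         322.8204912 ]
 [  0.         359.98969093 195.69544517]
 [  0.           0.           1.        ]] -0.041157734765003985 [ 294.72211321 -529.48904215  373.77469537] [ 1.61915729e+02  2.53731293e-02 -6.85695339e+01]
{'time': 0.15, 'joint_pos': array([-7.34740351e+01,  7.50484105e+00,  8.53164153e+01, -6.83403570e-04,
        8.72604145e+01, -4.89220510e+00]), 'qd': array([-0.02008673, -0.13794259, -0.24274491,  0.06139749, -0.11503656,
       -0.03873891]), 'joint_efforts': array([ 1.48848726e-04, -5.70065868e+01, -5.01156163e+01, -2.33828632e-04,
        9.62957303e-03,  2.98034911e-05]), 'tool_pos': array([ 219.01615928, -558.17537665,  252.474714  ]), 'tcp_rot': array([-1.79918568e+02, -6.28491329e-03,  2.14181987e+01]), 'ft_force': array([ 0.58210732, -0.22684576, -0.22826701]), 'wrist_torque': array([-0.01702488, -0.00178093,  0.00470456]), 'finger_gap': 85.25720450039196}
```

View pics/scene0.png

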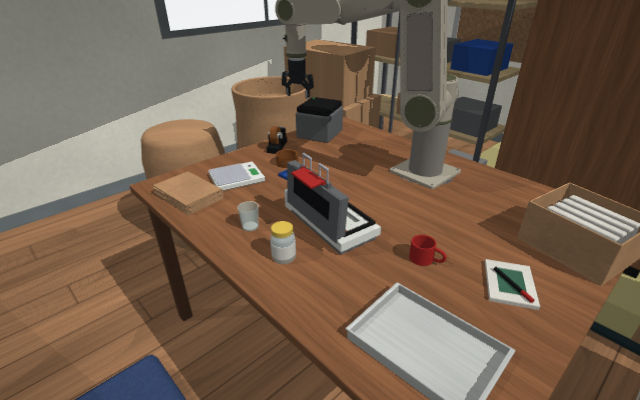

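View pics/top0.png

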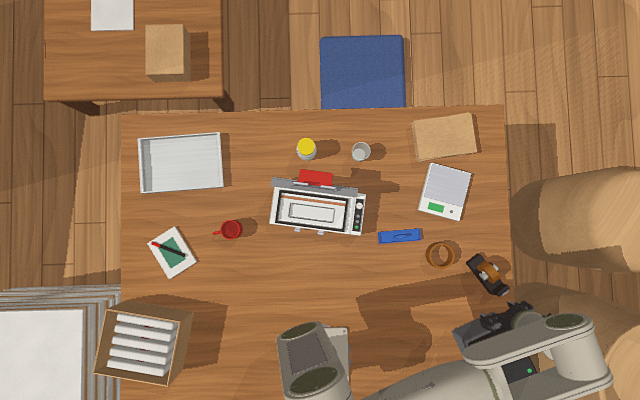

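View pics/wrist0.png

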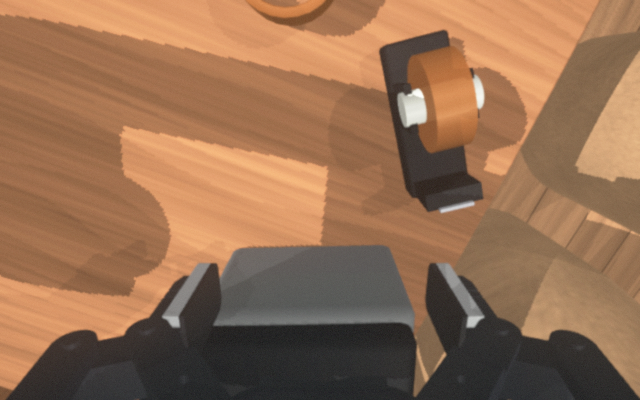

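The scene: sealer at about (317,208) in the top picture with its lid open to the back, tray at (400,236) to its right, tape roll at (440,254). I'll enlarge it.

```bash
python3 - <<'E'
from h import *
im=cv2.imread('pics/top0.png')
cv2.imwrite('pics/c1.png',cv2.resize(im[165:245,260:380],None,fx=6.6,fy=6.6,interpolation=cv2.INTER_CUBIC))
cv2.imwrite('pics/c2.png',cv2.resize(im[215:255,370:430],None,fx=12,fy=12,interpolation=cv2.INTER_CUBIC))
E
```

```text
(no output)
```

View pics/c1.png

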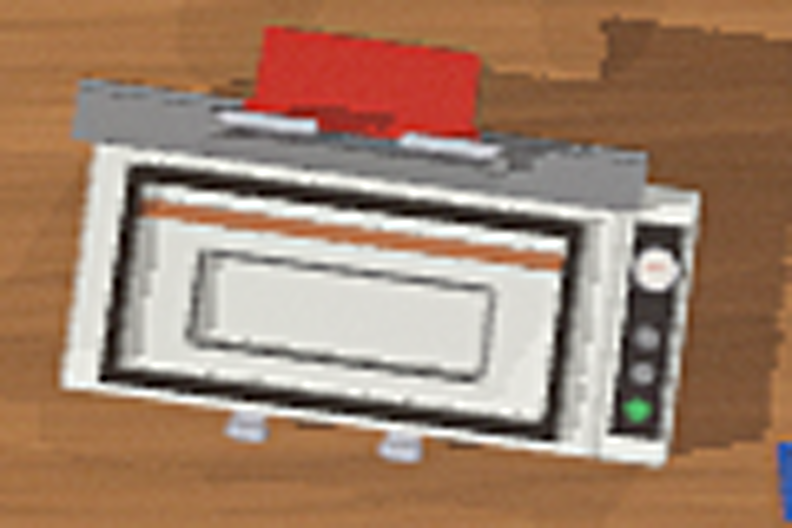

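View pics/c2.png

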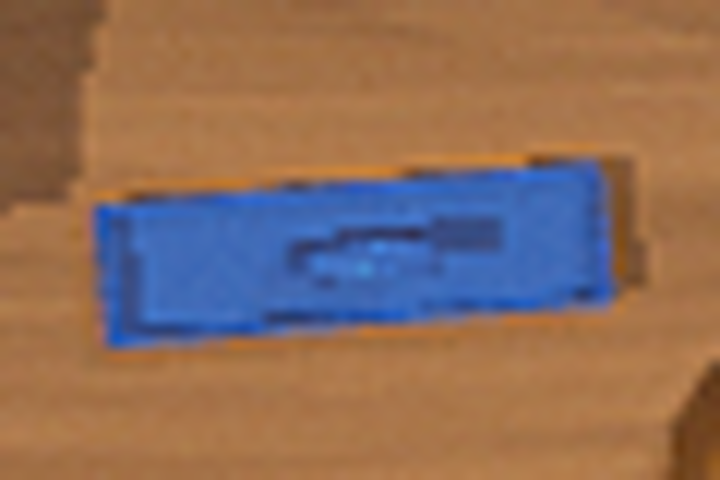

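```bash
cat >> h.py <<'E'
def unproj(s,px,z):
    """pixels Nx2 -> world points at height z"""
    K=s['camera_matrix'];px=np.atleast_2d(np.asarray(px,float));n=len(px)
    z=np.broadcast_to(np.asarray(z,float),(n,))
    u=cv2.undistortPoints(px.reshape(-1,1,2),K,np.array([s['k1'],0,0,0])).reshape(-1,2)
    d=R.from_euler('xyz',s['orientation'],degrees=True).apply(np.c_[u,np.ones(n)])
    c=np.array(s['xyz']); return c+d*((z-c[2])/d[:,2])[:,None]
def proj(s,P):
    Rm=R.from_euler('xyz',s['orientation'],degrees=True).as_matrix().T
    rv=cv2.Rodrigues(Rm)[0]; t=-Rm@np.array(s['xyz'])
    return cv2.projectPoints(np.asarray(P,float).reshape(-1,1,3),rv,t,s['camera_matrix'],np.array([s['k1'],0,0,0]))[0].reshape(-1,2)
E
python3 - <<'E'
from h import *
np.set_printoptions(precision=1,suppress=True)
s=load('top0')
f=lambda p,k,o:(np.array(p)+.5)/k-.5+np.array(o)
rc=unproj(s,f([(205,250),(493,288),(478,378),(192,345)],6.6,(260,165)),50)
tr=unproj(s,f([(98,205),(605,160),(610,300),(110,345)],12,(370,215)),14)
for q in (rc,tr):
    print(q,q.mean(0),'len',np.linalg.norm(q-np.roll(q,-1,0),axis=1))
    d=(q[0]+q[3]-q[1]-q[2]); print('yaw of +y axis-90',np.degrees(np.arctan2(d[1],d[0]))-90)
# deck front-left corner, lid etc
print(unproj(s,f([(62,388),(665,465),(697,190)],6.6,(260,165)),[50,76,76]))
E
```

```text
[[582.2  88.5  50. ]
 [556.5 -73.6  50. ]
 [506.  -63.7  50. ]
 [528.8  97.   50. ]] [543.4  12.1  50. ] len [164.1  51.5 162.3  54.1]
yaw of +y axis-90 -8.553249036487415
[[ 463.9 -238.4   14. ]
 [ 474.  -399.7   14. ]
 [ 429.7 -399.5   14. ]
 [ 419.6 -240.6   14. ]] [ 446.8 -319.5   14. ] len [161.7  44.3 159.2  44.4]
yaw of +y axis-90 3.6069740093260094
[[ 506.5  170.8   50. ]
 [ 455.6 -164.2   76. ]
 [ 607.2 -187.    76. ]]
```

Emit:
drive_tool:
  moves:
    - [[15, 16, 0], 6]
    - [[45, 47, 0], 13]
    - [[75, 79, 0], 20]
    - [[105, 110, 0], 27]
    - [[135, 142, 0], 34]
    - [[165, 173, 0], 41]
    - [[195, 204, 0], 48]
    - [[215, 226, 0], 55]
  fingers: 36
  squeeze: 40

```text
time: 0.82
tool_pos: [435.2, -330.6, 253.1]
tcp_rot: [-180.0, -0.0, 76.8]
ft_force: [0.8, -0.6, 0.3]
finger_gap: 36.2
```

Emit:
drive_tool:
  moves:
    - [[8, 8, -10], 7]
    - [[13, 13, -30], 12]
    - [[13, 13, -60], 15]
    - [[13, 13, -90], 17]
    - [[13, 13, -105], 17.2]
    - [[13, 13, -113], 17.2]
    - [[13, 13, -113], 17.2]
    - [[13, 13, -113], 17.2]

```text
time: 1.48
tool_pos: [447.2, -319.7, 140.7]
tcp_rot: [-180.0, 0.0, 93.6]
ft_force: [-0.3, 0.2, 0.4]
finger_gap: 35.8
```

```bash
python3 - <<'E'
from h import *
np.set_printoptions(precision=2,suppress=True)
s=snap('wrist','w1');print(r.sense()); print(s['xyz'],s['orientation'])
E
```

```text
{'time': 1.5333, 'joint_pos': array([-40.91,   4.41, 100.47,  -0.  ,  75.02, -44.5 ]), 'qd': array([-0.01, -0.74, -0.79,  0.04, -0.08, -0.05]), 'joint_efforts': array([  0.07, -49.79, -45.72,   0.  ,   0.04,   0.  ]), 'tool_pos': array([ 447.73, -320.22,  141.73]), 'tcp_rot': array([179.92,   0.08,  93.59]), 'ft_force': array([ 0.64, -1.11,  0.01]), 'wrist_torque': array([-0.04, -0.03, -0.06]), 'finger_gap': 35.98180758722614}
[ 443.65 -240.43  262.16] [161.83  -0.04   3.6 ]
```

View pics/w1.png

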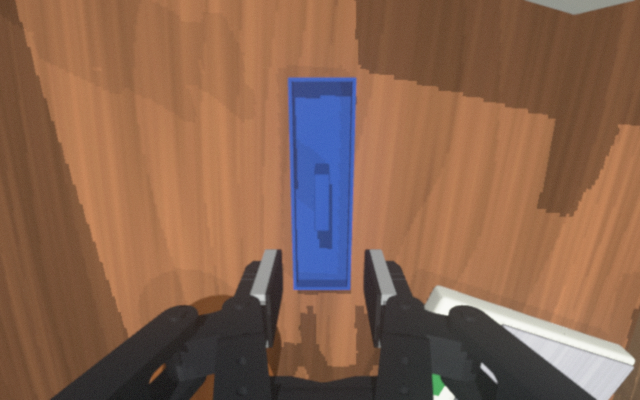

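The tray rim corners are at about (289,78), (356,77), (352,290) and (295,291), with the rib between the fingers' line.

```bash
python3 - <<'E'
from h import *
np.set_printoptions(precision=1,suppress=True)
s=load('w1')
q=unproj(s,[(289,78),(356,77.5),(351.5,290),(294.5,291)],14)
print(q,q.mean(0),np.linalg.norm(q-np.roll(q,-1,0),axis=1)); d=q[0]+q[1]-q[2]-q[3];print(np.degrees(np.arctan2(d[1],d[0]))-90)
im=cv2.imread('pics/w1.png');cv2.imwrite('pics/c3.png',cv2.resize(im[70:300,280:365],None,fx=2.6,fy=2.6,interpolation=cv2.INTER_CUBIC))
print(proj(s,[[446.8,-319.5,36]]))
E
```

```text
[[ 421.6 -241.8   14. ]
 [ 465.6 -238.7   14. ]
 [ 476.7 -399.2   14. ]
 [ 431.4 -402.9   14. ]] [ 448.8 -320.6   14. ] [ 44.1 160.9  45.4 161.5]
3.726965003650278
[[319.9 202.7]]
```

View pics/c3.png

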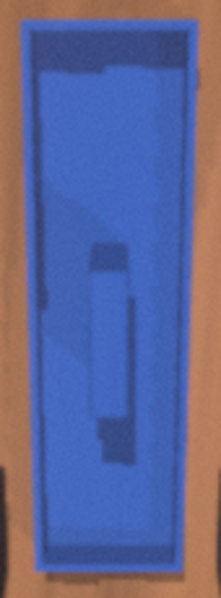

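Emit:
drive_tool:
  moves:
    - [[1, -0.7, -10], 0]
    - [[1.4, -0.7, -30], 0]
    - [[1.4, -0.7, -52], 0]
    - [[1.4, -0.7, -72], 0]
    - [[1.4, -0.7, -87], 0]
    - [[1.4, -0.7, -96], 0]
    - [[1.4, -0.7, -101], 0]
    - [[1.4, -0.7, -101], 0]

```text
time: 2.2
tool_pos: [448.4, -320.2, 38.8]
tcp_rot: [-180.0, -0.0, 93.6]
ft_force: [-0.7, 0.9, -0.1]
finger_gap: 35.9
```

Emit:
drive_tool:
  moves:
    - [[0, 0, 0], 0]
    - [[0, 0, 0], 0]
    - [[0, 0, 0], 0]
    - [[0, 0, 0], 0]
    - [[0, 0, 0], 0]
    - [[0, 0, 0], 0]
    - [[0, 0, 0], 0]
    - [[0, 0, 0], 0]
  fingers: 0
  squeeze: 40

```text
time: 2.87
tool_pos: [449.5, -321.1, 40.8]
tcp_rot: [179.9, 0.1, 93.6]
ft_force: [-0.7, -0.3, 6.8]
finger_gap: 8.8
```

```bash
python3 - <<'E'
from h import *
np.set_printoptions(precision=2,suppress=True)
s=snap('wrist','w2');x=r.sense();print(x['ft_force'],x['wrist_torque'],x['tool_pos'],x['tcp_rot'],x['finger_gap'])
E
```

```text
[-0.08 -0.09  5.86] [ 0.03  0.09 -0.  ] [ 449.5  -321.11   40.83] [179.89   0.11  93.62] 9.025124438363479
```

View pics/w2.png

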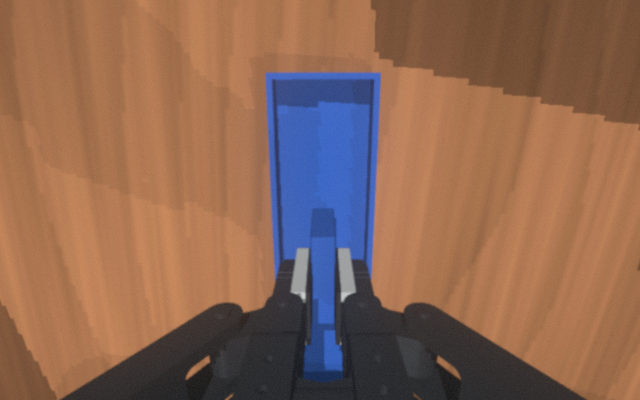

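Emit:
drive_tool:
  moves:
    - [[0, 0, 5], 0]
    - [[0, 0, 17], 0]
    - [[0, 0, 35], 0]
    - [[0, 0, 60], 0]
    - [[0, 0, 85], 0]
    - [[0, 0, 105], 0]
    - [[0, 0, 115], 0]
    - [[0, 0, 120], 0]

```text
time: 3.58
tool_pos: [449.3, -321.0, 162.0]
tcp_rot: [179.9, 0.1, 93.6]
ft_force: [-0.7, -0.5, -1.3]
finger_gap: 9.1
```

```bash
python3 - <<'E'
from h import *
np.set_printoptions(precision=2,suppress=True)
s=snap('wrist','w3');x=r.sense();print(x['ft_force'],x['wrist_torque'],x['tool_pos'],x['tcp_rot'],x['finger_gap'],x['joint_pos'])
snap('top','top1')
E
```

```text
[ 0.87 -0.87 -1.07] [-0.06 -0.03  0.01] [ 449.2  -320.82  161.56] [179.88   0.12  93.62] 9.255356119142998 [-40.86   3.49  99.26  -0.    77.09 -44.48]
```

View pics/w3.png

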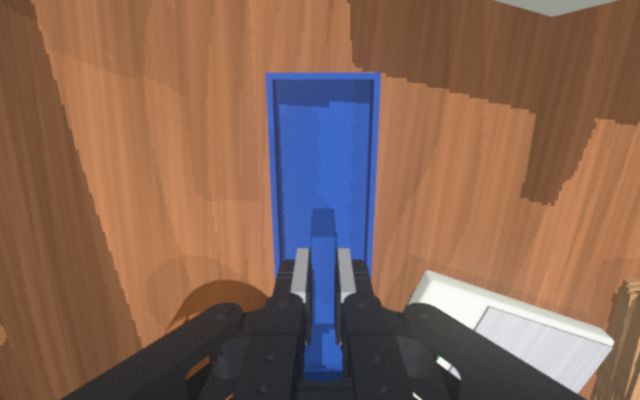

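```bash
python3 - <<'E'
from h import *
np.set_printoptions(precision=2,suppress=True)
im=cv2.imread('pics/w3.png');cv2.imwrite('pics/c4.png',cv2.resize(im[60:280,255:395],None,fx=2.7,fy=2.7,interpolation=cv2.INTER_CUBIC))
s=load('w3')
tcp=np.array([449.2,-320.8,161.6])
# tray in hand: underside z = lift of about 122.3 ; TCP above underside 40.8 -> rim z
for zz in (tcp[2]-40.8+14,):
    q=unproj(s,[(267,73),(381,72),(371,272),(276.5,274)],zz); print(q-tcp)
    t=R.from_euler('z',-93.6,degrees=True).apply(q-tcp);print('tool-aligned',t)
E
```

```text
[[-25.24  79.62 -26.8 ]
 [ 19.36  82.83 -26.8 ]
 [ 24.74  -5.78 -26.8 ]
 [-19.42  -9.57 -26.8 ]]
tool-aligned [[ 81.05  20.19 -26.8 ]
 [ 81.45 -24.52 -26.8 ]
 [ -7.32 -24.33 -26.8 ]
 [ -8.33  19.98 -26.8 ]]
```

View pics/c4.png

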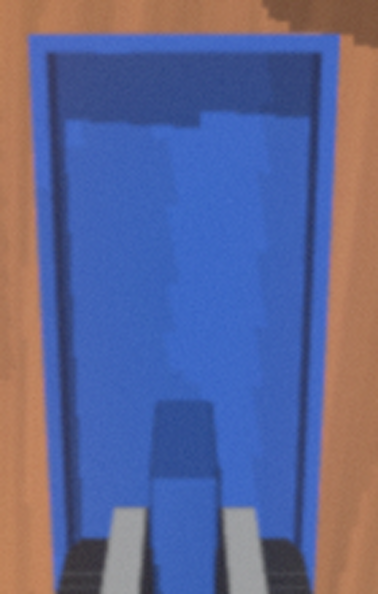

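Emit:
drive_tool:
  moves:
    - [[3, 10, 0], 0]
    - [[8, 32, 0], -1]
    - [[17, 65, 0], -3]
    - [[28, 103, 0], -5]
    - [[38, 141, 0], -7]
    - [[49, 179, 0], -9]
    - [[60, 217, 0], -11]
    - [[70, 252, 0], -12]

```text
time: 4.35
tool_pos: [517.4, -65.1, 157.3]
tcp_rot: [-179.8, -0.0, 81.5]
ft_force: [0.5, -0.2, -0.5]
finger_gap: 9.1
```

Emit:
drive_tool:
  moves:
    - [[8, 28, 0], 0]
    - [[15, 52, 0], 0]
    - [[20, 68, 0], 0]
    - [[23, 77, 0], 0]
    - [[24, 80, -5], 0]
    - [[24, 80, -13], 0]
    - [[24, 80, -18], 0]
    - [[24, 80, -20], 0]

```text
time: 5.02
tool_pos: [541.1, 10.8, 137.1]
tcp_rot: [-179.8, 0.0, 81.6]
ft_force: [-0.5, 0.2, -2.0]
finger_gap: 9.0
```

```bash
python3 - <<'E'
from h import *
np.set_printoptions(precision=2,suppress=True)
s=snap('wrist','w4');x=r.sense();print(x['ft_force'],x['wrist_torque'],x['tool_pos'],x['tcp_rot'],x['finger_gap'],x['joint_pos'])
snap('top','top2');snap('scene','scene2')
E
```

```text
[-1.04 -0.58 -2.56] [ 0.01 -0.01 -0.04] [541.2   10.76 137.27] [-179.83    0.03   81.54] 8.796168972362457 [ -4.28   3.54 101.87  -0.01  74.77   4.19]
```

View pics/w4.png

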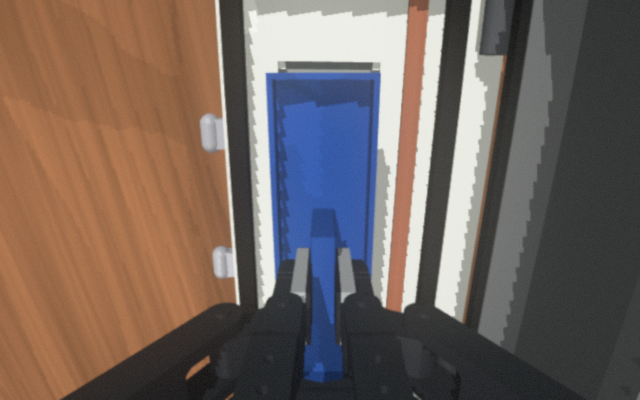

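View pics/scene2.png

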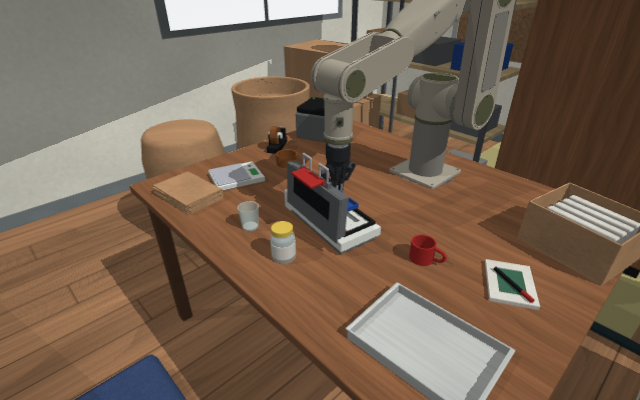

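```bash
python3 - <<'E'
from h import *
im=cv2.imread('pics/w4.png');cv2.imwrite('pics/c5.png',cv2.resize(im[50:115,250:400],None,fx=5.3,fy=5.3,interpolation=cv2.INTER_CUBIC))
cv2.imwrite('pics/c6.png',cv2.resize(im[0:320,200:520],None,fx=1.85,fy=1.85,interpolation=cv2.INTER_CUBIC))
E
```

```text
(no output)
```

View pics/c5.png

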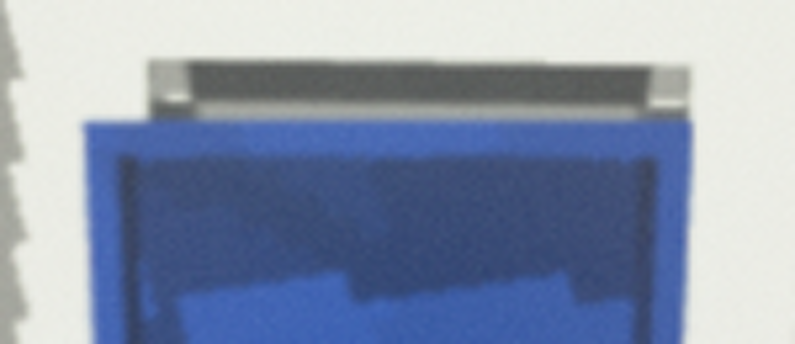

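View pics/c6.png

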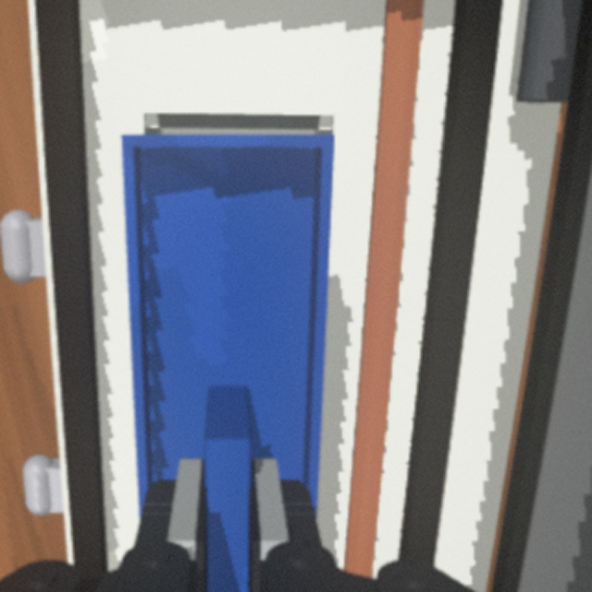

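```bash
python3 - <<'E'
from h import *
np.set_printoptions(precision=2,suppress=True)
s=load('w4'); tcp=np.array([541.2,10.8,137.2])
f=lambda p,k,o:(np.array(p)+.5)/k-.5+np.array(o)
W=R.from_euler('z',-81.5,degrees=True)
o=unproj(s,f([(148,58),(692,65)],5.3,(250,50)),50)
i=unproj(s,f([(190,100),(648,105)],5.3,(250,50)),46)
t=unproj(s,f([(85,122),(693,122)],5.3,(250,50)),tcp[2]-26.8)
for n,q in (('mouth',o),('inner',i),('tray',t)):
    print(n,q,np.linalg.norm(q[0]-q[1]),'tool',W.apply(q-tcp), 'ang',np.degrees(np.arctan2(*(q[1]-q[0])[[1,0]])))
for p,z in (([(31,0),(69,540)],50),([(383,60),(348,560)],50),([(76,0),(103,540)],62),([(455,0),(399,540)],62)):
    q=unproj(s,f(p,1.85,(200,0)),z);d=q[0]-q[1];print(q,np.degrees(np.arctan2(d[1],d[0]))-90)
E
```

```text
mouth [[531.06 102.13  50.  ]
 [586.41  93.25  50.  ]] 56.05970900058865 tool [[ 88.82  23.53 -87.2 ]
 [ 88.23 -32.53 -87.2 ]] ang -9.113087695747543
inner [[534.23  97.57  46.  ]
 [582.    90.    46.  ]] 48.368275263527885 tool [[ 84.79  19.72 -91.2 ]
 [ 84.36 -28.65 -91.2 ]] ang -9.010022240258985
tray [[532.48  94.74 110.4 ]
 [576.88  88.15 110.4 ]] 44.886129356361955 tool [[ 81.72  21.03 -26.8 ]
 [ 81.77 -23.85 -26.8 ]] ang -8.438240643073103
[[504.83 136.86  50.  ]
 [477.12 -37.08  50.  ]] -9.054117777261823
[[602.11 106.24  50.  ]
 [576.62 -60.22  50.  ]] -8.70375669192147
[[519.64 132.21  62.  ]
 [493.16 -31.44  62.  ]] -9.190136876909122
[[619.79 117.56  62.  ]
 [593.37 -46.24  62.  ]] -9.164075097471027
```

Emit:
drive_tool:
  moves:
    - [[1, 0.3, 0], -0.3]
    - [[2.5, 0.6, -3], -0.6]
    - [[3.3, 0.9, -9], -0.6]
    - [[3.3, 0.9, -18], -0.6]
    - [[3.3, 0.9, -27], -0.6]
    - [[3.3, 0.9, -34], -0.6]
    - [[3.3, 0.9, -38], -0.6]
    - [[3.3, 0.9, -38], -0.6]

```text
time: 5.83
tool_pos: [544.6, 12.8, 99.4]
tcp_rot: [-179.8, 0.0, 81.0]
ft_force: [-0.4, 1.4, -1.7]
finger_gap: 9.0
```

```bash
python3 - <<'E'
from h import *
np.set_printoptions(precision=2,suppress=True)
s=snap('wrist','w5');x=r.sense();print(x['ft_force'],x['wrist_torque'],x['tool_pos'],x['tcp_rot'],x['finger_gap'])
im=cv2.imread('pics/w5.png');cv2.imwrite('pics/c7.png',cv2.resize(im[40:140,240:390],None,fx=5.3,fy=5.3,interpolation=cv2.INTER_CUBIC))
E
```

```text
[-0.76  0.24 -1.36] [0.01 0.02 0.03] [545.12  12.7  100.28] [-179.9     0.01   81.02] 9.32112025233448
```

View pics/c7.png

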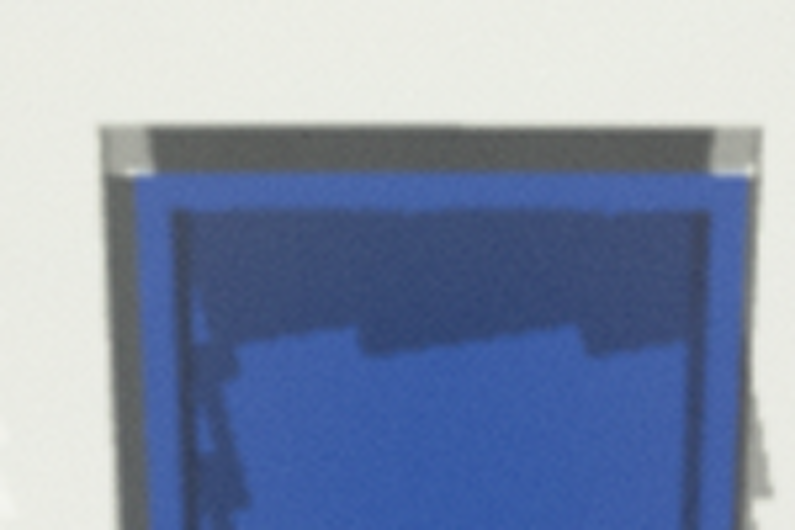

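```bash
python3 - <<'E'
from h import *
np.set_printoptions(precision=2,suppress=True)
s=load('w5'); tcp=np.array([545.1,12.7,100.2])
f=lambda p,k,o:(np.array(p)+.5)/k-.5+np.array(o)
W=R.from_euler('z',-81,degrees=True)
o=unproj(s,f([(99,126),(762,129)],5.3,(240,40)),50)
i=unproj(s,f([(152,174),(711,176)],5.3,(240,40)),46)
t=unproj(s,f([(135,172),(752,175)],5.3,(240,40)),tcp[2]-26.8)
for n,q in (('mouth',o),('inner',i),('tray',t)):
    print(n,np.linalg.norm(q[0]-q[1]),'tool',W.apply(q-tcp), 'ang',np.degrees(np.arctan2(*(q[1]-q[0])[[1,0]])),'mid',W.apply(q-tcp).mean(0))
E
```

```text
mouth 56.09007840957788 tool [[ 86.04  28.03 -50.2 ]
 [ 85.82 -28.06 -50.2 ]] ang -9.224488850851632 mid [ 85.93  -0.01 -50.2 ]
inner 48.70797540921733 tool [[ 82.2   24.29 -54.2 ]
 [ 82.06 -24.42 -54.2 ]] ang -9.169887109162165 mid [ 82.13  -0.07 -54.2 ]
tray 45.33063608247584 tool [[ 81.95  21.52 -26.8 ]
 [ 81.77 -23.81 -26.8 ]] ang -9.230338616753741 mid [ 81.86  -1.14 -26.8 ]
```

Emit:
drive_tool:
  moves:
    - [[-0.7, -0.4, 0], 0]
    - [[-1.3, -0.8, 0], 0]
    - [[-1.3, -0.8, -3], 0]
    - [[-1.3, -0.8, -6], 0]
    - [[-1.3, -0.8, -9], 0]
    - [[-1.3, -0.8, -11], 0]
    - [[-1.3, -0.8, -12.5], 0]
    - [[-1.3, -0.8, -14], 0]

```text
time: 6.55
tool_pos: [544.4, 11.9, 87.0]
tcp_rot: [-180.0, 0.0, 81.0]
ft_force: [-0.6, 0.6, -1.2]
finger_gap: 8.7
```

Emit:
drive_tool:
  moves:
    - [[0, 0, -0.5], 0]
    - [[0, 0, -1], 0]
    - [[0, 0, -1.5], 0]
    - [[0, 0, -2], 0]
    - [[0, 0, -2.5], 0]
    - [[0, 0, -3], 0]
    - [[0, 0, -3.5], 0]
    - [[0, 0, -4], 0]

```text
time: 7.22
tool_pos: [544.6, 11.8, 83.3]
tcp_rot: [180.0, -0.0, 81.0]
ft_force: [0.4, -1.0, -1.3]
finger_gap: 8.9
```

```bash
python3 - <<'E'
from h import *
np.set_printoptions(precision=2,suppress=True)
s=snap('wrist','w6');x=r.sense();print(x['ft_force'],x['wrist_torque'],x['tool_pos'],x['tcp_rot'],x['finger_gap'])
im=cv2.imread('pics/w6.png');cv2.imwrite('pics/c8.png',cv2.resize(im[40:140,240:390],None,fx=5.3,fy=5.3,interpolation=cv2.INTER_CUBIC))
E
```

```text
[-0.1  -0.08 -1.46] [0.01 0.01 0.02] [544.45  11.83  83.14] [-179.99    0.     81.02] 9.010450275084736
```

View pics/c8.png

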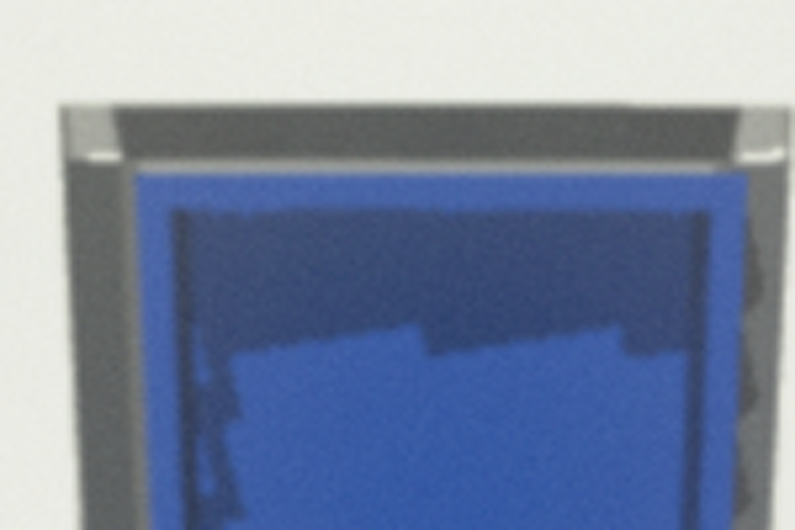

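The tray is inside the mouth without contact. Lowering it further.

Emit:
drive_tool:
  moves:
    - [[0, 0, -0.7], 0]
    - [[0, 0, -1.4], 0]
    - [[0, 0, -2.1], 0]
    - [[0, 0, -2.8], 0]
    - [[0, 0, -3.5], 0]
    - [[0, 0, -4.2], 0]
    - [[0, 0, -4.9], 0]
    - [[0, 0, -5.5], 0]

```text
time: 7.93
tool_pos: [544.5, 11.8, 77.7]
tcp_rot: [-180.0, 0.0, 81.0]
ft_force: [0.3, -0.1, -1.3]
finger_gap: 8.9
```

Emit:
drive_tool:
  moves:
    - [[0, 0, -0.3], 0]
    - [[0, 0, -0.6], 0]
    - [[0, 0, -0.9], 0]
    - [[0, 0, -1.2], 0]
    - [[0, 0, -1.5], 0]
    - [[0, 0, -1.8], 0]
    - [[0, 0, -2], 0]
    - [[0, 0, -2], 0]

```text
time: 8.6
tool_pos: [544.6, 11.9, 76.8]
tcp_rot: [-180.0, 0.0, 81.0]
ft_force: [-5.4, 0.2, 8.9]
finger_gap: 8.9
```

```bash
python3 - <<'E'
from h import *
np.set_printoptions(precision=2,suppress=True)
s=snap('wrist','w7');x=r.sense();print(x['ft_force'],x['wrist_torque'],x['tool_pos'],x['tcp_rot'],x['finger_gap'])
im=cv2.imread('pics/w7.png');cv2.imwrite('pics/c9.png',cv2.resize(im[20:340,200:440],None,fx=1.85,fy=1.85,interpolation=cv2.INTER_CUBIC))
E
```

```text
[-5.72 -0.25  9.24] [ 0.05  1.01 -0.02] [544.55  11.86  76.81] [-180.      0.     81.02] 9.135751712738257
```

View pics/c9.png

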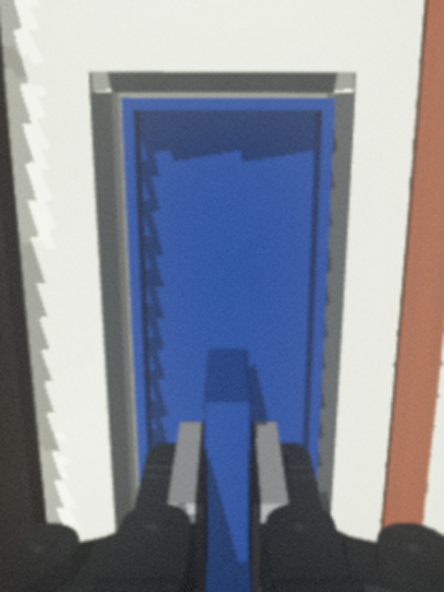

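Bottom contact came at TCP z 76.8, which is exactly the home height (36 + 40.8). Releasing and backing off.

Emit:
drive_tool:
  moves:
    - [[-0.5, 0, 0.5], 0]
    - [[-0.5, 0, 0.5], 0]
    - [[-0.5, 0, 0.5], 0]
    - [[-0.5, 0, 0.5], 0]
    - [[-0.5, 0, 3], 0]
    - [[-0.5, 0, 8], 0]
    - [[-0.5, 0, 18], 0]
    - [[-0.5, 0, 30], 0]
  fingers: 26

```text
time: 9.32
tool_pos: [543.6, 11.9, 106.2]
tcp_rot: [-179.9, 0.0, 81.0]
ft_force: [0.1, 0.3, -0.2]
finger_gap: 25.8
```

Emit:
drive_tool:
  moves:
    - [[-5, 0, 20], 0]
    - [[-15, 0, 45], 0]
    - [[-25, 0, 70], 0]
    - [[-32, 0, 85], 0]
    - [[-35, 0, 95], 0]
    - [[-35, 0, 100], 0]
    - [[-35, 0, 100], 0]
    - [[-35, 0, 100], 0]
  fingers: 0

```text
time: 9.98
tool_pos: [509.1, 11.8, 205.5]
tcp_rot: [-180.0, -0.0, 81.0]
ft_force: [-0.1, -0.0, -1.2]
finger_gap: -0.0
```

```bash
python3 - <<'E'
from h import *
np.set_printoptions(precision=2,suppress=True)
s=snap('wrist','w8');x=r.sense();print(x['ft_force'],x['wrist_torque'],x['tool_pos'],x['tcp_rot'],x['finger_gap'])
s=snap('scene','s8')
im=cv2.imread('pics/s8.png');cv2.imwrite('pics/c10.png',cv2.resize(im[150:250,270:400],None,fx=5.8,fy=5.8,interpolation=cv2.INTER_CUBIC))
E
```

```text
[ 0.23 -0.16 -0.3 ] [0.03 0.02 0.04] [508.76  11.83 204.77] [-179.92    0.01   81.01] -0.0730195753984141
```

View pics/w8.png

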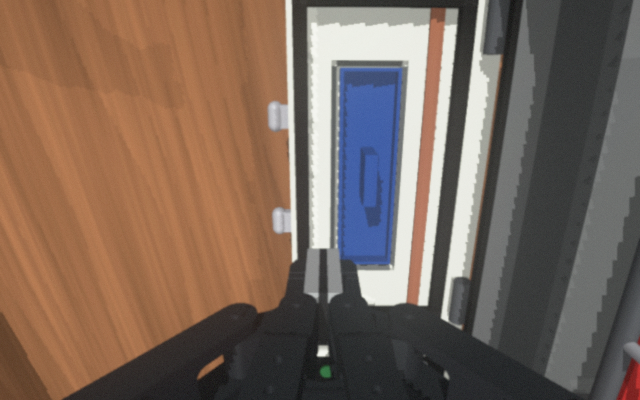

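View pics/c10.png

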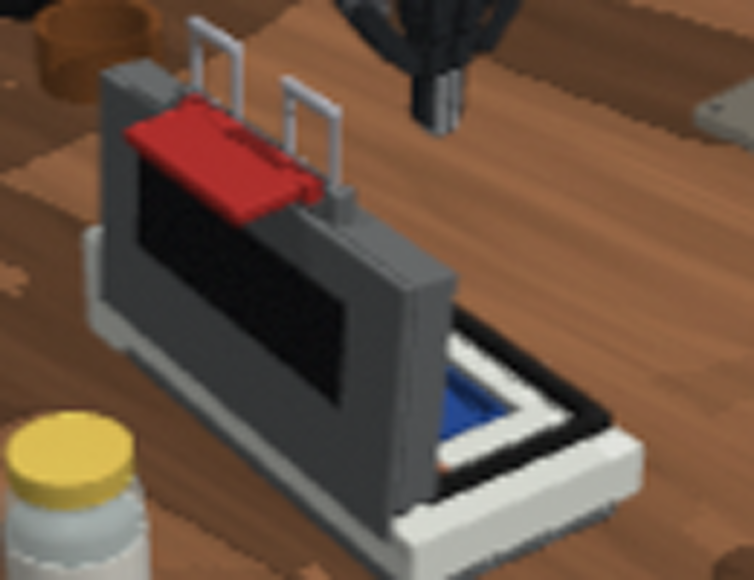

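```bash
python3 - <<'E'
from h import *
np.set_printoptions(precision=2,suppress=True)
im=cv2.imread('pics/w8.png');cv2.imwrite('pics/c11.png',cv2.resize(im[50:280,320:420],None,fx=2.6*1,fy=2.6,interpolation=cv2.INTER_CUBIC))
E
```

```text
(no output)
```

View pics/c11.png

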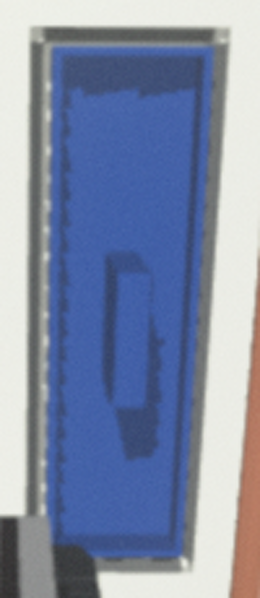

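Emit:
drive_tool:
  moves:
    - [[5, 0, -10], 0]
    - [[15, 0, -30], 0]
    - [[25, 0, -50], 0]
    - [[33, 0, -70], 0]
    - [[35, 0, -85], 0]
    - [[35, 0, -95], 0]
    - [[35, 0, -101], 0]
    - [[35, 0, -104], 0]

```text
time: 10.75
tool_pos: [543.0, 11.9, 99.9]
tcp_rot: [-179.8, 0.0, 81.0]
ft_force: [0.1, 0.5, -0.1]
finger_gap: -0.1
```

Emit:
drive_tool:
  moves:
    - [[0, 0, -1], 0]
    - [[0, 0, -2], 0]
    - [[0, 0, -3], 0]
    - [[0, 0, -4], 0]
    - [[0, 0, -5], 0]
    - [[0, 0, -5.5], 0]
    - [[0, 0, -6], 0]
    - [[0, 0, -6.5], 0]

```text
time: 11.42
tool_pos: [544.1, 11.8, 95.4]
tcp_rot: [180.0, -0.0, 81.0]
ft_force: [1.2, -0.3, -0.8]
finger_gap: 0.1
```

Emit:
drive_tool:
  moves:
    - [[0, 0, -0.5], 0]
    - [[0, 0, -1], 0]
    - [[0, 0, -1.4], 0]
    - [[0, 0, -1.8], 0]
    - [[0, 0, -2.2], 0]
    - [[0, 0, -2.6], 0]
    - [[0, 0, -2.6], 0]
    - [[0, 0, -2.6], 0]

```text
time: 12.08
tool_pos: [544.1, 11.8, 94.0]
tcp_rot: [180.0, 0.0, 81.0]
ft_force: [-7.0, 1.1, 11.7]
finger_gap: 0.3
```

The rib top reads 72.0 mm under a 12 N press, so the tray is fully home. Next I estimate the lid angle and the sealer pose.

```bash
cat >> h.py <<'E'
YAW=-9.1; O=np.array([564.4,9.4,0])
def S2W(p): return O+R.from_euler('z',YAW,degrees=True).apply(np.atleast_2d(p))
def lidpt(th,rr,h,y): return np.array([65-rr*np.cos(th)+h*np.sin(th),y,60+rr*np.sin(th)+h*np.cos(th)])
E
python3 - <<'E'
from h import *
np.set_printoptions(precision=1,suppress=True)
s=load('top0')
f=lambda p,k,o:(np.array(p)+.5)/k-.5+np.array(o)
print('obs',f([(82,80),(76,138),(648,152),(640,208)],6.6,(260,165)).ravel())
print('obs deck fl, pod fr, pod br',f([(62,388),(665,465),(697,190)],6.6,(260,165)).ravel())
print(proj(s,S2W([[-80,150,50],[-80,-190,76],[75,-190,76]])).ravel())
for th in (1.4,1.45,1.5,1.55,1.6):
    print(th,proj(s,S2W([lidpt(th,140,24,145),lidpt(th,140,-8,145),lidpt(th,140,24,-145),lidpt(th,140,-8,-145)])).ravel())
print(proj(s,S2W([[65,y,60] for y in (145,-145)])))
# objects behind
print('jar',unproj(s,[(306,147)],110),'cup',unproj(s,[(361,150)],80))
for y in (100,):
    for th in (1.52,1.4,1.2,1.0,.8,.6,.4,.2,.07):
        c=lidpt(th,125,24,y); print(th,c, S2W(c+[15,0,22]))
E
```

```text
obs [272.  176.7 271.1 185.5 357.8 187.6 356.5 196.1]
obs deck fl, pod fr, pod br [269.  223.4 360.3 235.  365.2 193.4]
[269.1 222.7 360.7 235.1 366.  193. ]
1.4 [270.9 180.1 269.8 189.6 357.5 191.6 356.1 201. ]
1.45 [271.2 178.  270.1 187.5 357.7 189.5 356.4 199. ]
1.5 [271.5 175.9 270.3 185.4 358.  187.4 356.7 196.9]
1.55 [271.9 173.8 270.6 183.3 358.2 185.3 357.  194.8]
1.6 [272.2 171.8 270.8 181.2 358.4 183.2 357.2 192.7]
[[275.5 184.1]
 [353.  194.4]]
jar [[777.4  24.8 110. ]] cup [[ 766.9 -176.4   80. ]]
1.52 [ 82.6 100.  186.1] [[676.6  92.7 208.1]]
1.4 [ 67.4 100.  187.3] [[661.6  95.1 209.3]]
1.2 [ 42.1 100.  185.2] [[636.6  99.1 207.2]]
1.0 [ 17.7 100.  178.2] [[612.5 103.  200.2]]
0.8 [ -4.9 100.  166.4] [[590.2 106.5 188.4]]
0.6 [-24.6 100.  150.4] [[570.7 109.7 172.4]]
0.4 [-40.8 100.  130.8] [[554.8 112.2 152.8]]
0.2 [-52.7 100.  108.4] [[543.  114.1 130.4]]
0.07 [-58.  100.   92.7] [[537.7 114.9 114.7]]
```

Emit:
drive_tool:
  moves:
    - [[-2, 0, 8], 0]
    - [[-2, 2, 30], 0]
    - [[-2, 5, 65], 0]
    - [[-2, 10, 105], 0]
    - [[-2, 20, 145], 0]
    - [[-2, 35, 185], 0]
    - [[-2, 52, 220], 0]
    - [[5, 66, 240], 0]

```text
time: 12.75
tool_pos: [549.5, 78.8, 338.9]
tcp_rot: [179.6, -0.1, 81.0]
ft_force: [0.4, 0.1, 0.8]
finger_gap: 0.1
```

Emit:
drive_tool:
  moves:
    - [[15, 4, 2], 0]
    - [[45, 9, 2], 0]
    - [[80, 13, 2], 0]
    - [[110, 15, 2], 0]
    - [[135, 16, 2], 0]
    - [[148, 16, 0], 0]
    - [[151, 16, -10], 0]
    - [[151, 16, -25], 0]

```text
time: 13.42
tool_pos: [701.2, 93.7, 308.2]
tcp_rot: [179.9, -0.0, 81.0]
ft_force: [0.1, -0.1, 0.2]
finger_gap: -0.1
```

Emit:
drive_tool:
  moves:
    - [[0, 0, -15], 0]
    - [[0, 0, -35], 0]
    - [[0, 0, -60], 0]
    - [[0, 0, -80], 0]
    - [[0, 0, -92], 0]
    - [[0, 0, -98], 0]
    - [[0, 0, -100], 0]
    - [[0, 0, -100], 0]

```text
time: 14.08
tool_pos: [700.0, 93.8, 208.2]
tcp_rot: [180.0, -0.0, 81.0]
ft_force: [-0.4, 0.4, 0.3]
finger_gap: 0.0
```

```bash
python3 - <<'E'
from h import *
np.set_printoptions(precision=2,suppress=True)
s=snap('wrist','w9');x=r.sense();print(x['ft_force'],x['wrist_torque'],x['tool_pos'],x['tcp_rot'],x['finger_gap'])
s=snap('scene','s9')
im=cv2.imread('pics/s9.png');cv2.imwrite('pics/c12.png',cv2.resize(im[80:280,230:430],None,fx=3,fy=3,interpolation=cv2.INTER_CUBIC))
E
```

```text
[ 0.31  0.41 -0.02] [-0.01 -0.03 -0.  ] [700.47  93.9  209.12] [179.9   -0.02  81.02] 0.011248655078853566
```

View pics/c12.png

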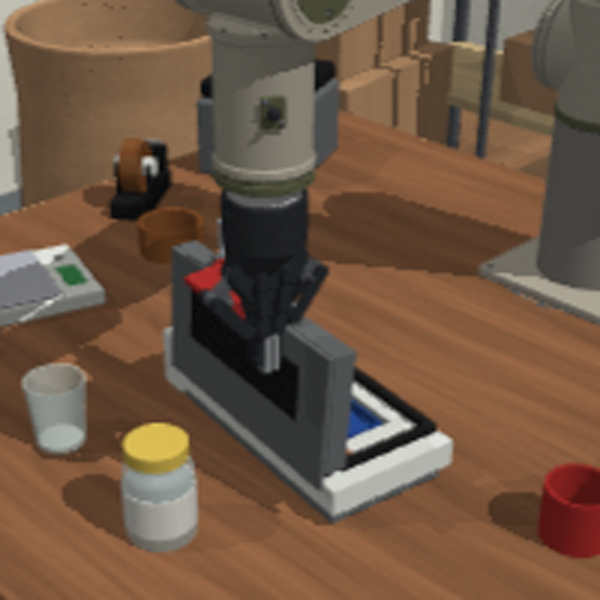

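View pics/w9.png

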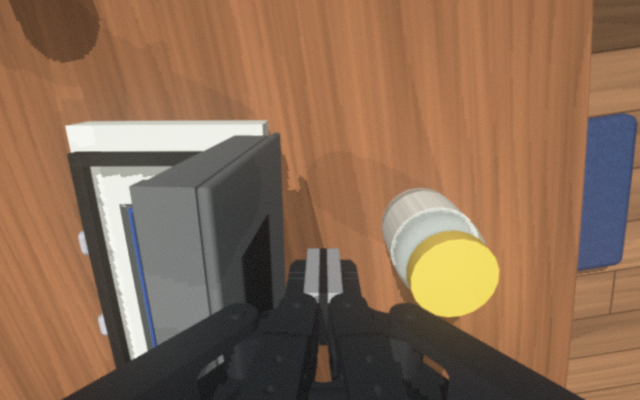

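Emit:
drive_tool:
  moves:
    - [[-3, 0.5, 0], 0]
    - [[-7, 1, 0], 0]
    - [[-11, 1.7, 0], 0]
    - [[-14, 2.2, 0], 0]
    - [[-16, 2.5, 0], 0]
    - [[-18, 2.8, 0], 0]
    - [[-20, 3.2, 0], 0]
    - [[-22, 3.5, 0], 0]

```text
time: 14.85
tool_pos: [677.8, 97.4, 207.7]
tcp_rot: [-180.0, -0.0, 81.0]
ft_force: [-1.2, 0.0, -0.0]
finger_gap: -0.2
```

Emit:
drive_tool:
  moves:
    - [[-1.5, 0.2, 0], 0]
    - [[-3, 0.4, 0], 0]
    - [[-4.5, 0.7, 0], 0]
    - [[-6, 0.9, 0], 0]
    - [[-7.5, 1.2, 0], 0]
    - [[-9, 1.4, 0], 0]
    - [[-10.5, 1.7, 0], 0]
    - [[-12, 1.9, 0], 0]

```text
time: 15.52
tool_pos: [666.2, 99.2, 208.1]
tcp_rot: [179.9, -0.0, 81.0]
ft_force: [1.2, -0.1, 2.1]
finger_gap: 0.0
```

Emit:
drive_tool:
  moves:
    - [[-3, 0.5, 0], 0]
    - [[-6, 1, 0], 0]
    - [[-9.5, 1.5, 0], 0]
    - [[-13, 2, 0], 0]
    - [[-17, 2.7, -0.3], 0]
    - [[-21, 3.3, -0.6], 0]
    - [[-25, 4, -1], 0]
    - [[-29, 4.6, -1.5], 0]

```text
time: 16.18
tool_pos: [636.4, 104.0, 206.1]
tcp_rot: [-180.0, -0.0, 81.0]
ft_force: [1.6, 0.0, 2.8]
finger_gap: -0.2
```

Emit:
drive_tool:
  moves:
    - [[-3.5, 0.6, -0.7], 0]
    - [[-7, 1.1, -1.6], 0]
    - [[-10.5, 1.7, -2.6], 0]
    - [[-14, 2.2, -3.6], 0]
    - [[-17.5, 2.8, -4.7], 0]
    - [[-21, 3.4, -5.8], 0]
    - [[-24.5, 3.9, -7], 0]
    - [[-28, 4.5, -8.5], 0]

```text
time: 16.85
tool_pos: [608.6, 108.4, 197.5]
tcp_rot: [-180.0, 0.0, 81.0]
ft_force: [-0.0, -0.6, 2.2]
finger_gap: -0.0
```

```bash
python3 - <<'E'
from h import *
s=snap('scene','s10');x=r.sense();print(x['ft_force'],x['tool_pos'])
im=cv2.imread('pics/s10.png');cv2.imwrite('pics/c13.png',cv2.resize(im[80:280,230:430],None,fx=3,fy=3,interpolation=cv2.INTER_CUBIC))
E
```

```text
[1.74570217 0.35798645 0.95159915] [607.92688926 108.54084041 197.00324053]
```

View pics/c13.png

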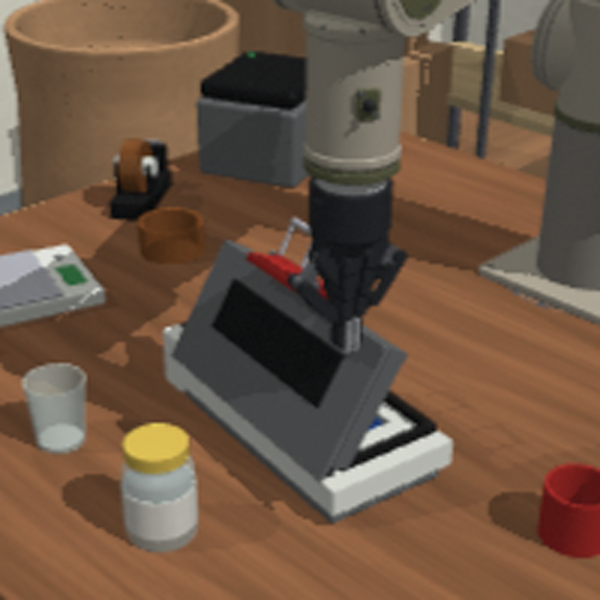

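Emit:
drive_tool:
  moves:
    - [[-4.5, 1.3, -2], 0]
    - [[-9, 2.6, -4.5], 0]
    - [[-13.5, 4, -7.3], 0]
    - [[-18, 5.2, -10.5], 0]
    - [[-22.5, 6.5, -14], 0]
    - [[-27, 7.8, -18], 0]
    - [[-31.5, 9.1, -22], 0]
    - [[-36, 10.4, -26.5], 0]

```text
time: 17.57
tool_pos: [572.4, 118.9, 170.7]
tcp_rot: [-180.0, -0.0, 81.0]
ft_force: [0.5, -1.0, 1.3]
finger_gap: -0.1
```

Emit:
drive_tool:
  moves:
    - [[-3.3, 0.5, -4], 0]
    - [[-6.5, 1, -8], 0]
    - [[-9.5, 1.5, -12], 0]
    - [[-12.3, 1.9, -16], 0]
    - [[-14.8, 2.3, -20], 0]
    - [[-17.3, 2.7, -24], 0]
    - [[-19.5, 3, -28], 0]
    - [[-21.5, 3.3, -32], 0]

```text
time: 18.23
tool_pos: [551.3, 122.0, 138.8]
tcp_rot: [-180.0, 0.0, 81.0]
ft_force: [-0.8, -0.4, -0.5]
finger_gap: -0.1
```

Emit:
drive_tool:
  moves:
    - [[-1.5, 0.2, -3], 0]
    - [[-3, 0.4, -6], 0]
    - [[-4.5, 0.7, -9], 0]
    - [[-6, 0.9, -12], 0]
    - [[-7.5, 1.2, -15], 0]
    - [[-9, 1.4, -17.5], 0]
    - [[-10, 1.5, -19.5], 0]
    - [[-11, 1.7, -21], 0]

```text
time: 18.9
tool_pos: [540.3, 123.7, 117.9]
tcp_rot: [-180.0, 0.0, 81.0]
ft_force: [-0.2, -0.1, 0.3]
finger_gap: -0.2
```

```bash
python3 - <<'E'
from h import *
s=snap('scene','s11');x=r.sense();print(x['ft_force'],x['tool_pos'])
im=cv2.imread('pics/s11.png');cv2.imwrite('pics/c14.png',cv2.resize(im[80:280,230:430],None,fx=3,fy=3,interpolation=cv2.INTER_CUBIC))
s=snap('wrist','w11')
E
```

```text
[-0.06822319  0.2368881  -0.70279286] [540.04110703 123.7601705  117.63098411]
```

View pics/c14.png

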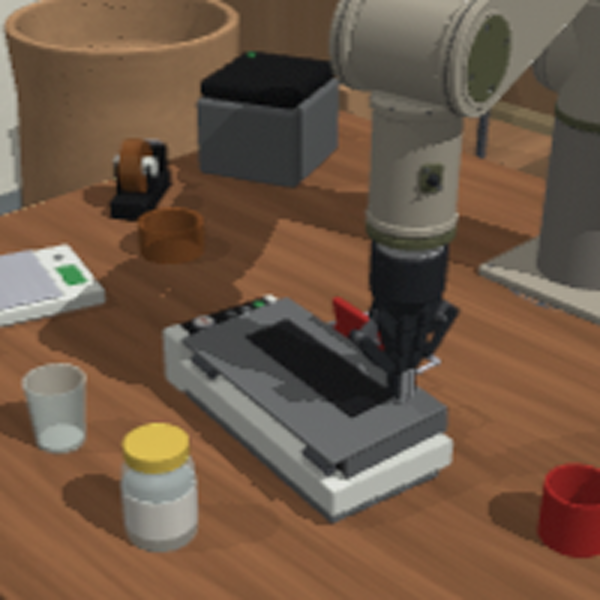

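View pics/w11.png

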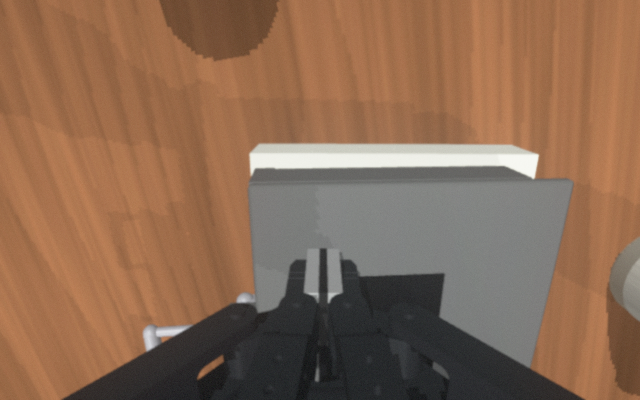

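Emit:
drive_tool:
  moves:
    - [[0, 0, -0.7], 0]
    - [[0, 0, -1.4], 0]
    - [[0, 0, -2.1], 0]
    - [[0, 0, -2.8], 0]
    - [[0, 0, -3.4], 0]
    - [[0, 0, -4], 0]
    - [[0, 0, -4.5], 0]
    - [[0, 0, -4.5], 0]

```text
time: 19.67
tool_pos: [540.5, 123.7, 113.7]
tcp_rot: [-180.0, -0.0, 81.0]
ft_force: [-0.4, 0.4, 1.8]
finger_gap: -0.1
```

Lid is down on the seal (tip z 91.7, 2 N). Next: lift off and go behind the upright paddle.

Emit:
drive_tool:
  moves:
    - [[0, 0, 8], 0]
    - [[0, 0, 28], 0]
    - [[0, 0, 55], 0]
    - [[-3, -12, 74], 0]
    - [[-9, -40, 78], 0]
    - [[-15, -70, 78], 0]
    - [[-20, -95, 78], 0]
    - [[-22.5, -107, 75], 0]

```text
time: 20.33
tool_pos: [518.2, 14.3, 190.2]
tcp_rot: [179.9, 0.0, 80.9]
ft_force: [-0.3, -0.1, 0.1]
finger_gap: 0.0
```

Emit:
drive_tool:
  moves:
    - [[0, 0, -4], 0]
    - [[0, 0, -12], 0]
    - [[0, 0, -22], 0]
    - [[0, 0, -32], 0]
    - [[0, 0, -40], 0]
    - [[0, 0, -45], 0]
    - [[0, 0, -46], 0]
    - [[0, 0, -46], 0]

```text
time: 21.0
tool_pos: [517.6, 17.2, 141.9]
tcp_rot: [-179.9, 0.0, 81.1]
ft_force: [0.0, 0.9, 0.2]
finger_gap: -0.4
```

```bash
python3 - <<'E'
from h import *
s=snap('scene','s12');x=r.sense();print(x['ft_force'],x['tool_pos'])
im=cv2.imread('pics/s12.png');cv2.imwrite('pics/c15.png',cv2.resize(im[100:260,260:420],None,fx=3.7,fy=3.7,interpolation=cv2.INTER_CUBIC))
s=snap('wrist','w12')
psi=-.215;A=np.array([-87.6,0,80]);d=np.array([-np.sin(psi),0,np.cos(psi)])
print(proj(load('s12'),S2W([A+52*d+[0,55,0],A+52*d-[0,55,0],A+[0,55,0]])), proj(s,S2W([A+52*d+[0,55,0],A+52*d-[0,55,0],A+[0,55,0]])))
E
```

```text
[-0.63001387  0.0108372   0.2258974 ] [518.04551085  16.97608099 142.60556855]
[[360.56212283 192.57461994]
 [339.99110867 179.11219773]
 [362.4431444  204.99553693]] [[240.0420429  147.63075202]
 [256.87271001 378.24664334]
 [240.11543667 129.1933024 ]]
```

View pics/c15.png

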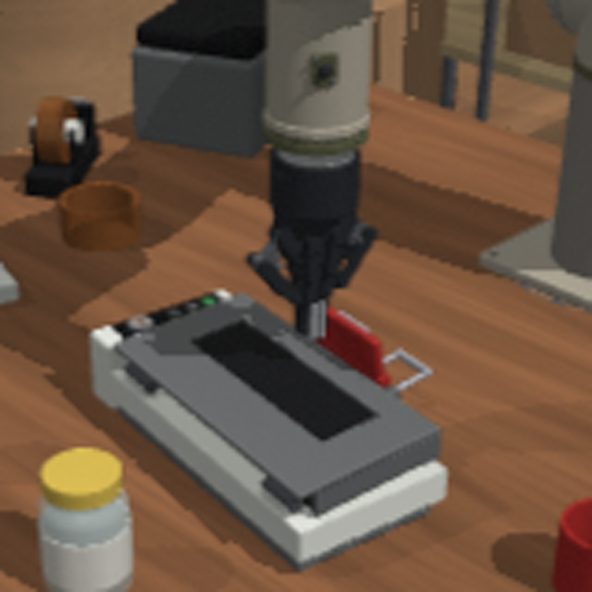

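View pics/w12.png

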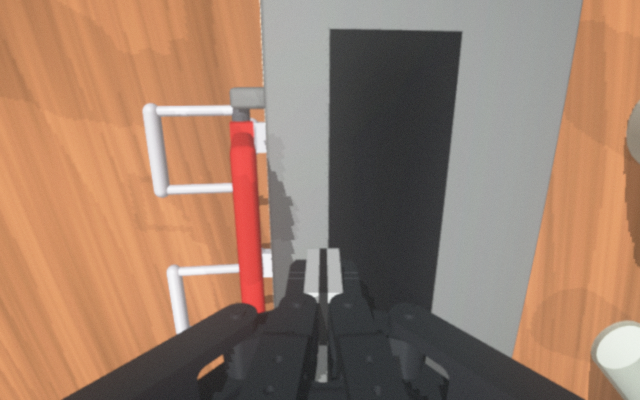

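```bash
python3 - <<'E'
from h import *
np.set_printoptions(precision=1,suppress=True)
rr=44
for lv in (0,.2,.4,.6,.8,1.0,1.2,1.35,1.45,1.53,1.6,1.7):
    th=.065 if lv<1.36 else .03
    psi=lv-.15-th
    A=np.array([65-153*np.cos(th)+10*np.sin(th),0,60+10*np.cos(th)+153*np.sin(th)])
    d=np.array([-np.sin(psi),0,np.cos(psi)]);n=np.array([np.cos(psi),0,np.sin(psi)])
    P=A+rr*d+5*n
    print(lv,P,S2W(P+[15,0,22])[0])
E
```

```text
0 [-72.8   0.  121.8] [507.4  18.5 143.8]
0.2 [-81.4   0.  123.8] [498.9  19.9 145.8]
0.4 [-90.2   0.  124.1] [490.1  21.3 146.1]
0.6 [-98.9   0.  122.6] [481.5  22.7 144.6]
0.8 [-107.2    0.   119.4] [473.4  24.  141.4]
1.0 [-114.6    0.   114.6] [466.1  25.2 136.6]
1.2 [-120.9    0.   108.4] [459.8  26.2 130.4]
1.35 [-124.8    0.   103. ] [456.   26.8 125. ]
1.45 [-128.2    0.    92.4] [452.7  27.3 114.4]
1.53 [-129.5    0.    89.1] [451.4  27.5 111.1]
1.6 [-130.4    0.    86.1] [450.5  27.6 108.1]
1.7 [-131.3    0.    81.8] [449.5  27.8 103.8]
```

Emit:
drive_tool:
  moves:
    - [[-4, 0.6, 0], 0]
    - [[-8, 1.2, 0.5], 0]
    - [[-12, 1.9, 1], 0]
    - [[-17, 2.7, 1.5], 0]
    - [[-22, 3.5, 2], 0]
    - [[-27, 4.2, 2], 0]
    - [[-32, 5, 1.5], 0]
    - [[-36, 5.7, 1], 0]

```text
time: 21.77
tool_pos: [481.5, 22.5, 143.8]
tcp_rot: [180.0, -0.0, 81.0]
ft_force: [-0.1, 0.2, 1.4]
finger_gap: 0.1
```

Emit:
drive_tool:
  moves:
    - [[-3, 0.5, -1], 0]
    - [[-6, 1, -2.2], 0]
    - [[-9, 1.4, -3.6], 0]
    - [[-12, 1.9, -5.3], 0]
    - [[-14.5, 2.3, -7.2], 0]
    - [[-17, 2.7, -9.3], 0]
    - [[-19.5, 3.1, -11.7], 0]
    - [[-22, 3.5, -14.3], 0]

```text
time: 22.43
tool_pos: [459.8, 26.0, 129.2]
tcp_rot: [180.0, -0.0, 81.0]
ft_force: [-0.3, -0.6, 2.2]
finger_gap: 0.2
```

```bash
python3 - <<'E'
from h import *
s=snap('scene','s13');x=r.sense();print(x['ft_force'],x['tool_pos'])
im=cv2.imread('pics/s13.png');cv2.imwrite('pics/c16.png',cv2.resize(im[100:260,260:420],None,fx=3.7,fy=3.7,interpolation=cv2.INTER_CUBIC))
s=snap('wrist','w13')
E
```

```text
[ 0.41512476 -0.83404687  1.6268149 ] [459.07308225  26.05358954 128.48731293]
```

View pics/c16.png

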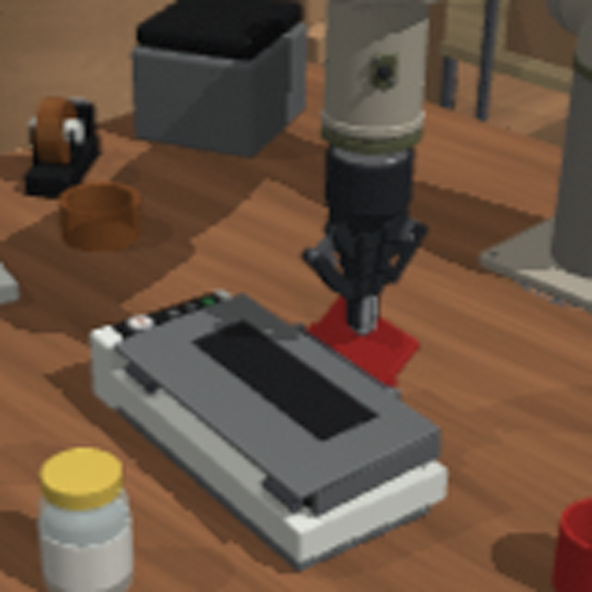

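View pics/w13.png

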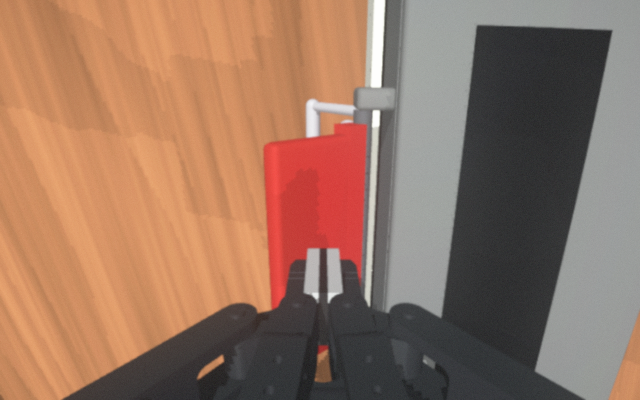

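Emit:
drive_tool:
  moves:
    - [[-1, 0.2, -1], 0]
    - [[-2, 0.3, -2.2], 0]
    - [[-3, 0.5, -3.5], 0]
    - [[-4, 0.6, -4.8], 0]
    - [[-5, 0.8, -6], 0]
    - [[-5.8, 0.9, -7.2], 0]
    - [[-6.4, 1, -8.4], 0]
    - [[-7, 1.1, -9.5], 0]

```text
time: 23.2
tool_pos: [453.2, 27.0, 120.0]
tcp_rot: [180.0, -0.0, 81.0]
ft_force: [1.1, 0.2, 5.2]
finger_gap: 0.3
```

Emit:
drive_tool:
  moves:
    - [[-0.2, 0, -0.6], 0]
    - [[-0.4, 0, -1.2], 0]
    - [[-0.5, 0, -1.8], 0]
    - [[-0.7, 0.1, -2.4], 0]
    - [[-0.8, 0.1, -3], 0]
    - [[-0.9, 0.1, -3.6], 0]
    - [[-1, 0.1, -4.2], 0]
    - [[-1.1, 0.2, -4.8], 0]

```text
time: 23.87
tool_pos: [452.5, 27.2, 116.1]
tcp_rot: [179.9, -0.0, 81.0]
ft_force: [-2.3, -0.1, 10.7]
finger_gap: 0.0
```

Force is rising as expected (10.7 N). Continuing slowly.

Emit:
drive_tool:
  moves:
    - [[0, 0, -0.4], 0]
    - [[0, 0, -0.8], 0]
    - [[0, 0, -1.2], 0]
    - [[-0.2, 0, -1.6], 0]
    - [[-0.3, 0, -2], 0]
    - [[-0.4, 0, -2.4], 0]
    - [[-0.5, 0, -2.8], 0]
    - [[-0.6, 0, -3.2], 0]

```text
time: 24.53
tool_pos: [452.1, 27.2, 113.3]
tcp_rot: [179.9, -0.0, 81.0]
ft_force: [-3.8, -1.0, 13.1]
finger_gap: 0.3
```

Emit:
drive_tool:
  moves:
    - [[0, 0, -0.3], 0]
    - [[0, 0, -0.6], 0]
    - [[0, 0, -0.9], 0]
    - [[0, 0, -1.2], 0]
    - [[0, 0, -1.5], 0]
    - [[0, 0, -1.8], 0]
    - [[0, 0, -2.1], 0]
    - [[0, 0, -2.4], 0]

```text
time: 25.2
tool_pos: [451.9, 27.3, 110.9]
tcp_rot: [179.9, -0.0, 81.0]
ft_force: [-5.1, 0.2, 13.9]
finger_gap: -0.2
```

Emit:
drive_tool:
  moves:
    - [[0.3, 0, -0.3], 0]
    - [[0.3, 0, -0.6], 0]
    - [[0.3, 0, -0.9], 0]
    - [[0.3, 0, -1.2], 0]
    - [[0.3, 0, -1.5], 0]
    - [[0.3, 0, -1.8], 0]
    - [[0.3, 0, -2.1], 0]
    - [[0.3, 0, -2.4], 0]

```text
time: 25.87
tool_pos: [452.1, 27.3, 108.4]
tcp_rot: [180.0, -0.0, 81.0]
ft_force: [-5.7, 0.7, 14.5]
finger_gap: 0.0
```

Emit:
drive_tool:
  moves:
    - [[0.2, 0, -0.3], 0]
    - [[0.2, 0, -0.6], 0]
    - [[0.2, 0, -0.9], 0]
    - [[0.2, 0, -1.2], 0]
    - [[0.2, 0, -1.5], 0]
    - [[0.2, 0, -1.8], 0]
    - [[0.2, 0, -2.1], 0]
    - [[0.2, 0, -2.4], 0]

```text
time: 26.53
tool_pos: [452.1, 27.3, 105.8]
tcp_rot: [180.0, -0.0, 81.0]
ft_force: [-5.1, 0.6, 13.9]
finger_gap: -0.2
```

```bash
python3 - <<'E'
from h import *
s=snap('scene','s14');x=r.sense();print(x['ft_force'],x['tool_pos'])
im=cv2.imread('pics/s14.png');cv2.imwrite('pics/c17.png',cv2.resize(im[150:230,300:400],None,fx=6,fy=6,interpolation=cv2.INTER_CUBIC))
s=snap('wrist','w14')
E
```

```text
[-4.7329799   0.78276597 12.9879166 ] [452.0787097   27.29097406 105.7345709 ]
```

View pics/c17.png

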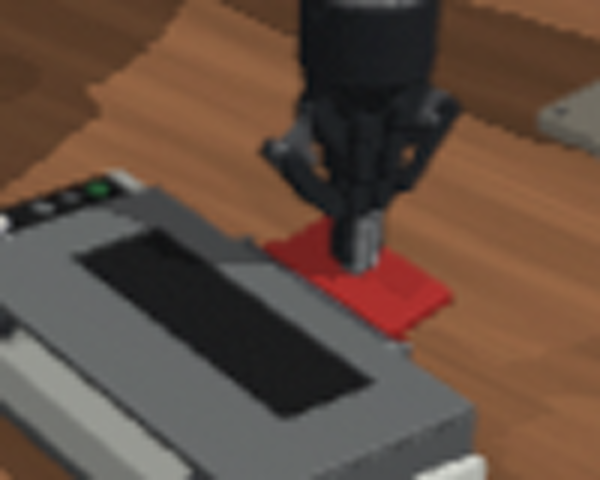

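View pics/w14.png

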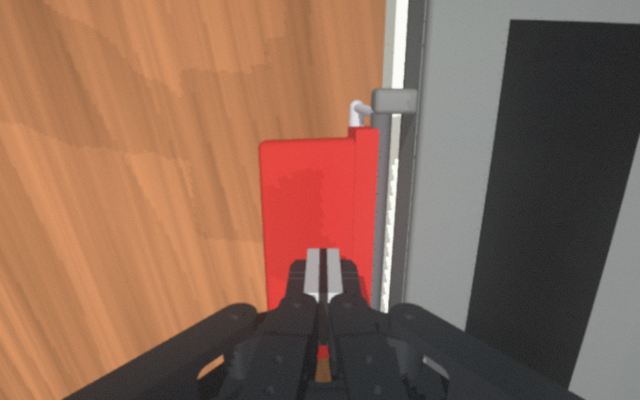

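Emit:
drive_tool:
  moves:
    - [[0, 0, -0.4], 0]
    - [[0, 0, -0.8], 0]
    - [[0, 0, -1.2], 0]
    - [[0, 0, -1.5], 0]
    - [[0, 0, -1.8], 0]
    - [[0, 0, -2.1], 0]
    - [[0, 0, -2.4], 0]
    - [[0, 0, -2.7], 0]

```text
time: 27.3
tool_pos: [451.5, 27.3, 102.3]
tcp_rot: [-180.0, -0.0, 81.0]
ft_force: [-4.2, 1.0, 7.0]
finger_gap: -0.0
```

Emit:
drive_tool:
  moves:
    - [[0, 0, -0.3], 0]
    - [[0, 0, -0.6], 0]
    - [[0, 0, -0.9], 0]
    - [[0, 0, -1.2], 0]
    - [[0, 0, -1.4], 0]
    - [[0, 0, -1.6], 0]
    - [[0, 0, -1.8], 0]
    - [[0, 0, -2], 0]

```text
time: 27.97
tool_pos: [451.6, 27.3, 100.8]
tcp_rot: [-180.0, 0.0, 81.0]
ft_force: [-7.6, 1.8, 14.5]
finger_gap: -0.1
```

The force dipped and then rose sharply, which suggests the lever is over centre and on its stop. Lifting off to check.

Emit:
drive_tool:
  moves:
    - [[0, 0, 2], 0]
    - [[0, 0, 6], 0]
    - [[0, 0, 14], 0]
    - [[0, 0, 30], 0]
    - [[0, 0, 55], 0]
    - [[0, 0, 85], 0]
    - [[-5, 0, 115], 0]
    - [[-10, 0, 140], 0]

```text
time: 28.63
tool_pos: [441.9, 27.2, 242.5]
tcp_rot: [179.9, -0.0, 81.0]
ft_force: [0.8, -0.3, 1.0]
finger_gap: -0.1
```

Emit:
drive_tool:
  moves:
    - [[-15, 0, 25], 0]
    - [[-35, 0, 50], 0]
    - [[-55, 0, 70], 0]
    - [[-70, 0, 80], 0]
    - [[-80, 0, 80], 0]
    - [[-80, 0, 80], 0]
    - [[-80, 0, 80], 0]
    - [[-80, 0, 80], 0]

```text
time: 29.3
tool_pos: [362.0, 27.2, 319.6]
tcp_rot: [-180.0, 0.0, 81.0]
ft_force: [-0.1, 0.8, -0.0]
finger_gap: -0.1
```

```bash
python3 - <<'E'
from h import *
np.set_printoptions(precision=1,suppress=True)
s=snap('scene','s15');x=r.sense();print(x['ft_force'],x['tool_pos'])
im=cv2.imread('pics/s15.png');cv2.imwrite('pics/c18.png',cv2.resize(im[160:250,270:400],None,fx=6,fy=6,interpolation=cv2.INTER_CUBIC))
for th in (0,.03,.07):
  print(th,proj(s,S2W([lidpt(th,140,24,y) for y in (145,-145)]+[lidpt(th,140,-8,145)])).ravel())
for lv in (0,1.35,1.53,1.7):
    th=.03;psi=lv-.15-th
    A=np.array([65-153*np.cos(th)+10*np.sin(th),0,60+10*np.cos(th)+153*np.sin(th)])
    d=np.array([-np.sin(psi),0,np.cos(psi)]);n=np.array([np.cos(psi),0,np.sin(psi)])
    q=proj(s,S2W([A+52*d+5*n+[0,55,0],A+52*d+5*n-[0,55,0],A+52*d-5*n+[0,55,0]])); print(lv,q.ravel(),((q-[270,160])*6).ravel())
s=snap('wrist','w15');snap('top','top15')
E
```

```text
[-1.1  0.1 -0.2] [362.   27.2 319.4]
0 [377.9 217.9 324.5 180.9 377.2 226.3]
0.03 [377.8 216.8 324.3 180.  377.3 225.2]
0.07 [377.6 215.4 324.1 178.7 377.4 223.7]
0 [359.7 194.5 339.2 180.9 362.1 193.1] [538.3 206.8 415.3 125.4 552.8 198.5]
1.35 [373.5 195.8 352.9 182.6 374.2 197.8] [621.1 214.7 497.3 135.5 625.4 227. ]
1.53 [374.2 197.7 353.6 184.4 374.5 200. ] [625.2 226.1 501.7 146.7 627.  240. ]
1.7 [374.5 199.7 354.  186.4 374.4 202.2] [626.9 238.4 503.9 158.5 626.4 253.4]
```

View pics/c18.png

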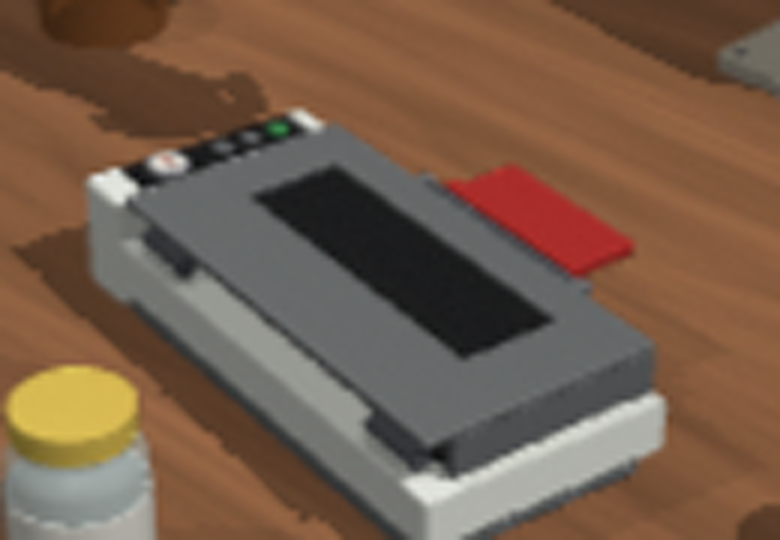

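View pics/w15.png

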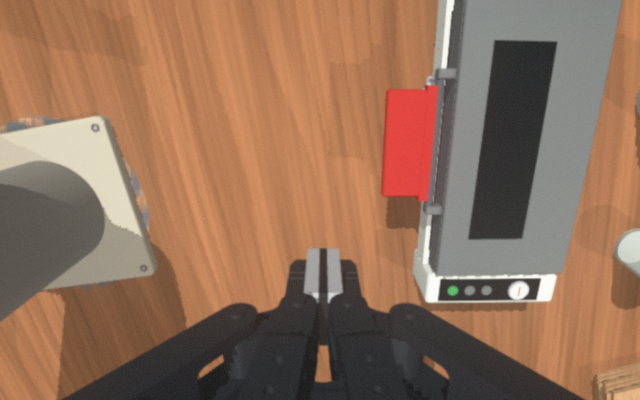

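View pics/top15.png

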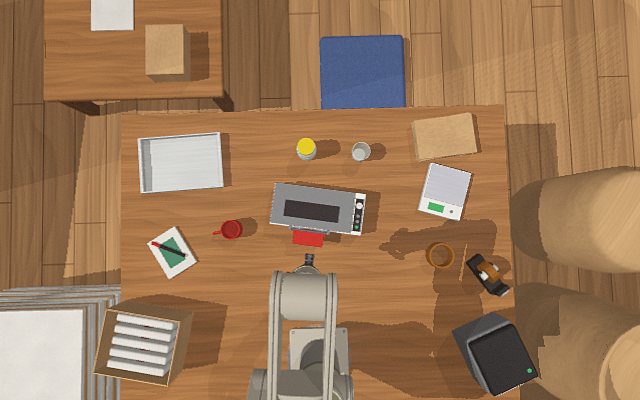

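```bash
python3 - <<'E'
from h import *
a=load('top0')['pixels'].astype(int);b=load('top15')['pixels'].astype(int)
for n,p in dict(scoop=(231,230),jar=(306,149),cup=(361,151),scale=(444,190),pen=(168,248),roll=(440,254)).items():
    x,y=p;print(n,np.abs(a-b)[y-14:y+14,x-14:x+14].mean().round(1))
print(r.hand_in())
E
```

```text
scoop 4.2
jar 4.3
cup 4.4
scale 5.1
pen 4.6
roll 10.5
the job is handed in; nothing more can be done
None
```

The job is done and handed in at about 29 s of the 72 s allowed; I got no verdict back.

- **Tray:** I gripped it by its rib, lowered it into the recess and let go. A light press (about 12 N) on the rib put its top at 72.0 mm, which is exactly the height for fully home and flush.
- **Lid:** I pushed it over from behind with about 3 N or less at each reading. It came to rest on the seal with the lever still unlocked.
- **Lever:** I pushed the paddle down. The force peaked at about 15 N, dipped, then rose again at the stop. I then lifted clear, and about 1 s later the pictures show the paddle level, matching 1.7 rad, with the lid down (about 0 to 0.03 rad).

The highest force I read at any step was about 16 N.

Before-and-after top pictures show the scoop, jar, cup, scale and pen unchanged. The roll's patch differed more (10.5 against 4 to 5). It looks in the same place in both pictures, so I put that down to the arm's shadow falling near it, but I did not measure it separately.

No check failed. Two measurements disagreed slightly: the wrist and top cameras differed by about 2 mm on the tray's position. I got round this by measuring the tray against the recess in the same wrist picture. During the lever push, the finger heights also ran a few mm below my geometric estimate around the centre.

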